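Slide the support block round the bent copper rod to its collar

ROBOT

A 6-joint arm with a two-finger parallel gripper is mounted at the origin on the work surface. World frame = base frame: x ahead of the robot, y to its left, z up, the work surface at z = 0. Lengths are in m, angles in rad, forces in N, time in s.
With the tool pointing down it reaches from about 0.3 to 0.775 m from the base axis. Payload 14.6 kg.
Tool frame: the origin (TCP) lies on the mounting face of the last link; the fingertips stand 199 mm ahead of it and the grasp point (between the pads) lies 180 mm ahead of it; z points along the fingers, y is the line along which they close (so a half turn about z gives the same grasp; the last joint's range is limited). The gripper opens to 94 mm and grips with 3 to 60 N. Pads are 16 mm wide; open, the fingers measure 119 mm over their backs; the gripper's body (75 mm by 177 mm) begins 78 mm behind the grasp point.
Start: joints at [-1.306, 0.3, 1.521, -0, 1.321, -0.067], TCP at [0.179, -0.52, 0.405] pointing down, gripper open.
Joint ranges: [-3.03, 3.03], [-0.79, 2.21], [0.23, 2.52], [-1.04, 4.18], [0, 3.07], [-2.55, 2.55]. Speed limits (rad/s): [2.22, 2.22, 2.57, 3.14, 3.14, 3.14].

INTERFACE

Orientations are given as [roll, pitch, yaw] about the fixed x, y, z axes, in that order (R = Rz(yaw) Ry(pitch) Rx(roll)).
In Python, from station import get_obs, camera, hand_in gives the robot as it stands.
- The arm moves only by the tool apply_moves, never from a script. Its argument "increments" is a list of rows, each an object of numbers: "tx", "ty", "tz": the shift along the tool's x, y, z as a fraction of full scale; "ax", "ay", "az": the turn, a rotation vector about the tool's x, y, z as a fraction of full scale. In form: [{"tx": .., "ty": .., "tz": .., "ax": .., "ay": .., "az": ..}, ...]. A call has 1 to 12 rows; each row shifts and turns the commanded pose from where the row before left it, along the tool's axes as they then stand; what a row does not reach is not made up. Full scale, the value 1, is 30 mm for a shift and 5 degrees for a turn. A row lasts 1/8 s, in which the tool goes at most 62.5 mm and 10.7 degrees, less where a joint would pass 70% of its speed; a pose out of reach is approached as far as the arm can. A call with a number of a shift or a turn outside -1 to 1 is refused whole. A call with a gripper value outside its range is refused whole. "jaw" is the closure, from 0 (fully open) to 1 (shut), set as the call begins (left out, the last holds). The fingers move at their own pace and stop on an object; "force" is the grip in N (left out, the last holds). Time passes only in rows, so rows that do not move let the fingers close. It gives the time, the measured TCP pose, the force, the opening and the grip force at its end, in the units of the state.
- get_obs(): the state, without advancing time (a new reading comes with each control period).
- camera(name): name is "scene" or "side" or "wrist"; returns a dict with "pixels" (384x512x3 uint8, red, green, blue), "camera_matrix" (3x3 intrinsics, pixels), "R" (3x3) and "t" (3): a world point X has camera coordinates R X + t; the wrist camera has in their place "T_tool_cam" (4x4, takes a point from camera to tool coordinates, whose origin is the TCP and whose axes are the flange's). Camera axes: x right, y down, z forward; pixel columns grow to the right and rows downward; lengths in m; the calibration is good to about 2 mm. A picture is of the moment at which its call begins: read the wrist's pose just before it. There is no depth.
- hand_in(): hands the job in; it is judged then, once.
The state is a dict: "time_s": time; "qpos": joint angles; "joint_vel": joint speeds; "tau": joint torques, N m; "ee_pos": TCP position; "eef_rot": TCP orientation; "force": force on the tool from outside, world axes, zero at the start; "moment": the same for the moment, N m; "grip_width": finger opening in m; "grip_force": force on a finger pad.
Only numpy, scipy, OpenCV 4.12 (cv2) and the standard library are available. Lean on these libraries where they do the work, as an engineer would, in place of code of your own. Each camera call takes 0.05 s, during which the arm holds its last target. There are 200 camera calls.

TASK

Pick up the drilled black support block, thread it onto the free end of the bent copper rod in the jig, and slide it along the rod, round the bend, until it sits fully home against the round collar; then let go of it and move away. The copper is soft: feel your way so that the block never presses on the rod with more than 6 N on the way, seat it gently, do not knock or bend the rod, and leave the other things on the bench where they are.

Things in the scene. Friction and masses are not known exactly. Their poses are not given: they have to be found in the camera images.
- block_bore (a point): Centre of the bore of the black plastic support block: 20 mm thick along its x (the bore's axis), 30 mm wide along y, 40 mm tall along z, standing upright on the bench. A plain 13 mm hole runs right through along x, its axis 24 mm above the underside. About 45 g. Either face may lead.
- jig: Fixed jig; origin on the bench under its post, z up. Base 110 x 80 x 12 mm, post 34 x 30 mm, 114 mm tall. A 10 mm copper rod leaves it towards -x, axis 100 mm above the bench: first a collar 22 mm across ending at x = -32 mm, then nominally 50 mm straight along -x, a bend of 45 mm centre-line radius turning 65 degrees towards +y, 55 mm straight and a round end, level all along.
- rod_tip (a point): Centre of the rod's rounded free end (radius 5 mm), on its axis: the real, as-bent place (nominally (-146, 75.8, 100) mm in the jig frame). The rod is also rolled up to 4 degrees about the jig's x, so the free leg rises or dips from the bend to here. This point's axes mean nothing. The rod yields only to rough force, and then stays bent.
- seat (a point): Centre of the collar's face that the block must end against: jig frame (-32, 0, 100) mm, axes as the jig's. When home, the bore's centre lies 10 mm from here along -x. Rods are clamped and bent by hand: the real one stands out of the collar up to 12 mm more or less than nominal, leans up to 6 degrees sideways there, and its bend is up to 5 degrees more or 11 less (kinked half-way).
- standoff_mid (a point): Bystander: ribbed round red-brown standoff insulator without a hole, 36 mm across, 43 mm tall, upright; this point is half-way up.
- screwdriver_grip (a point): Bystander: screwdriver lying on the bench; this point is in the middle of its handle.
- parts_bin: Bystander: empty red bin, 110 (x) x 85 (y) x 60 mm; origin at the centre of its underside.

How it is judged:
At the end, for the whole second after the job is handed in: The block is threaded on the rod against the collar: gap at most 3 mm, its bore within 5 mm of the collar's axis, released and at rest (under 0.02 m/s) (x of block_bore in the frame of seat above -0.013 m and y of block_bore in the frame of seat between -0.005 and 0.005 m and z of block_bore in the frame of seat between -0.005 and 0.005 m and linear speed of block below 0.02 m/s); the robot touches nothing.
It fails at once if the block is pressed on the rod with over 6 N on the way, or on the collar with over 20 N (contact force between block and jig above 20 N or (contact force between block and jig above 6 N and x of block_bore in the frame of seat below -0.014 m)).
It fails at once if the robot knocks the rod or jig (over 10 N) (contact force between any of the arm, the fingers and jig above 10 N).
It fails at once if the rod is bent out of shape (its tip is moved over 5 mm) (distance of rod_tip from where it was at the start of the episode above 0.005 m).
It fails at once if another thing on the bench is moved over 20 mm (distance of any of standoff_mid, screwdriver_grip, parts_bin from where it was at the start of the episode above 0.02 m).
It also fails if it takes over 72 s, if anything falls off the work surface, if the arm or the gripper's body presses on something with over 40 N, if the wrist force passes 120 N, or if a joint passes its speed limit or range.

## Working session

There is one attempt and no reset: what is moved stays moved. The work goes in short steps, Python scripts to look and compute and a tool call to move; the robot and the scene stay as the last step left them, time stands still between calls to the robot, and variables do not carry over. Pictures are saved under pics/ and viewed, at most 10 in all, crops included, and the job is handed in when it is done.

Besides the shell and the picture viewer there is one more tool, called after ">>>" as name([rows], argument=value, ...), one row to a line, values as JSON. apply_moves: Moves the arm, as the interface text tells. Its arguments: {"type":"object","properties":{"increments":{"type":"array"},"jaw":{"type":"number"},"force":{"type":"number"}},"required":["increments"]}

```bash
ls; mkdir -p pics
python3 - <<'E'
from station import get_obs,camera
import cv2,numpy as np
print(get_obs())
for n in("scene","side","wrist"):
    c=camera(n); cv2.imwrite(f"pics/{n}0.png",c["pixels"][:,:,::-1])
    print(n,{k:np.round(v,4).tolist() for k,v in c.items() if k!="pixels"})
a=[cv2.imread(f"pics/{n}0.png") for n in("scene","side")]
E
```

```text
pics
{'time_s': 0.0, 'qpos': array([-1.30559065e+00,  3.00446322e-01,  1.52160262e+00, -8.86241618e-06,
        1.32064820e+00, -6.65855286e-02]), 'joint_vel': array([-0.00030754, -0.00078987, -0.00039728, -0.00071068,  0.00095442,
       -0.00029615]), 'tau': array([-3.99601804e-04, -5.31803334e+01, -3.52735984e+01,  7.07626529e-02,
        2.43773824e-02, -9.84309509e-05]), 'ee_pos': array([ 0.17914948, -0.51996469,  0.40409067]), 'eef_rot': array([-3.14049004e+00, -6.49235580e-05,  3.31793364e-01]), 'force': array([-0.44879739,  0.57191078,  0.1260264 ]), 'moment': array([0.00517161, 0.02673651, 0.00241392]), 'grip_force': 0.0, 'grip_width': 0.09412542519899433}
scene {'camera_matrix': [[350.7518, 0.0, 252.7693], [0.0, 350.7518, 193.4497], [0.0, 0.0, 1.0]], 'R': [[-0.3959, 0.9182, 0.0097], [0.5742, 0.2558, -0.7777], [-0.7166, -0.3023, -0.6285]], 't': [0.2482, -0.2527, 1.3846]}
side {'camera_matrix': [[387.9787, 0.0, 252.0997], [0.0, 387.9787, 192.4082], [0.0, 0.0, 1.0]], 'R': [[-0.7923, -0.6099, 0.0197], [-0.3177, 0.3848, -0.8666], [0.521, -0.6928, -0.4986]], 't': [0.431, 0.2775, 0.8456]}
wrist {'camera_matrix': [[283.6182, 0.0, 251.6022], [0.0, 283.6182, 187.7613], [0.0, 0.0, 1.0]], 'T_tool_cam': [[0.0006, -0.9677, -0.2522, 0.0729], [1.0, 0.0005, 0.0004, -0.0007], [-0.0003, -0.2522, 0.9677, 0.02], [0.0, 0.0, 0.0, 1.0]]}
```

View pics/scene0.png

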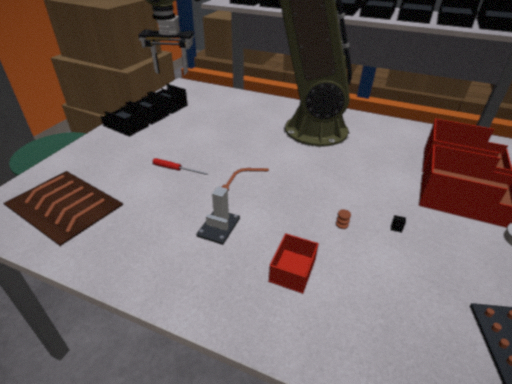

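View pics/side0.png

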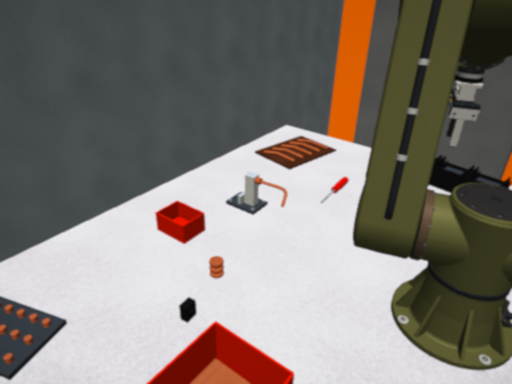

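The scene view shows the block at (398,223), the jig base at (219,226), the rod tip at (267,170), the standoff at (343,218) and the bin at (294,262). The side view shows the block at (188,310), the rod tip at (284,205), and the post top at (251,175).

```bash
cat > h.py <<'E'
from station import get_obs,camera,hand_in
import cv2,numpy as np
from scipy.spatial.transform import Rotation as Ro
def ray(c,px,o=None):
    d=np.linalg.inv(c["camera_matrix"])@np.array([px[0],px[1],1.])
    if "R" in c: return -c["R"].T@c["t"], c["R"].T@d
    T=c["T_tool_cam"]; R=Ro.from_euler("xyz",o["eef_rot"]).as_matrix()
    return o["ee_pos"]+R@T[:3,3], R@(T[:3,:3]@d)
def plane(r,z): p,d=r; return p+d*(z-p[2])/d[2]
def tri(*rs):
    A=0;b=0
    for p,d in rs:
        d=d/np.linalg.norm(d); P=np.eye(3)-np.outer(d,d); A=A+P; b=b+P@p
    x=np.linalg.solve(A,b)
    return x,[float(np.linalg.norm((np.eye(3)-np.outer(d,d)/(d@d))@(x-p))) for p,d in rs]
def shot(n,f=None):
    o=get_obs(); c=camera(n)
    if f: cv2.imwrite("pics/"+f,c["pixels"][:,:,::-1])
    return o,c
E
python3 - <<'E'
from h import *
s=camera("scene");d=camera("side")
for n,a,b in[("block",(398,223),(188,310)),("tip",(267,170),(284,205)),("posttop",(220,192),(251,175)),("standoff",(343,218),(216,267)),("rodstart",(226,187),(259,181)),("bend",(238,172),(280,187))]:
    x,e=tri(ray(s,a),ray(d,b)); print(n,np.round(x,4),np.round(e,4))
print(plane(ray(s,(219,226)),.012),plane(ray(d,(246,201)),.012))
E
```

```text
block [0.4497 0.3486 0.02  ] [0.0007 0.0007]
tip [ 0.4616 -0.0296  0.0956] [0.0029 0.0029]
posttop [ 0.6239 -0.0941  0.1103] [0.0007 0.0007]
standoff [0.4939 0.2097 0.0226] [0.0004 0.0004]
rodstart [ 0.5914 -0.0929  0.1023] [0.0006 0.0006]
bend [ 0.5179 -0.0938  0.1053] [0.0018 0.0018]
[ 0.6481303 -0.089547   0.012    ] [ 0.64101186 -0.09367925  0.012     ]
```

>>> apply_moves([
  {"tx":0.9,"ty":-0.75},
  {"tx":0.9,"ty":-0.75},
  {"tx":0.9,"ty":-0.75},
  {"tx":0.9,"ty":-0.75},
  {"tx":0.9,"ty":-0.75},
  {"tx":0.9,"ty":-0.75},
  {"tx":0.9,"ty":-0.75},
  {"tx":0.9,"ty":-0.75},
  {"tx":0.9,"ty":-0.75},
  {"tx":0.9,"ty":-0.75},
  {"tx":0.9,"ty":-0.75},
  {"tx":0.9,"ty":-0.75},
])

```text
schema error: expected keys tx, ty, tz, ax, ay, az
```

>>> apply_moves([
  {"tx":0.9,"ty":-0.75,"tz":0.5},
  {"tx":0.9,"ty":-0.75,"tz":0.5},
  {},
  {},
])

```text
schema error: expected keys tx, ty, tz, ax, ay, az
```

Run:
```python
from h import *
o,c=shot("wrist","w1.png"); print(o["time_s"],o["ee_pos"],o["eef_rot"],o["force"])
np.savez("w1.npz",**o,**{k:v for k,v in c.items()})
```

```text
0.25 [ 0.17915211 -0.51998681  0.40440441] [-3.14110641e+00 -7.14864234e-05  3.31794507e-01] [-0.10056278  0.81155017 -0.00867229]
```

View pics/w1.png

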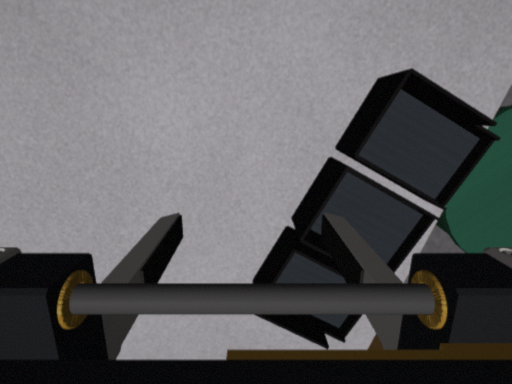

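The wrist view from the start pose shows the fingers reaching up to row 215, so rows 0–210 are free to look through. Every row needs all six keys.

>>> apply_moves([
  {"tx":0.9,"ty":-0.75,"tz":0,"ax":0,"ay":0,"az":0},
  {"tx":0.9,"ty":-0.75,"tz":0,"ax":0,"ay":0,"az":0},
  {"tx":0.9,"ty":-0.75,"tz":0,"ax":0,"ay":0,"az":0},
  {"tx":0.9,"ty":-0.75,"tz":0,"ax":0,"ay":0,"az":0},
  {"tx":0.9,"ty":-0.75,"tz":0,"ax":0,"ay":0,"az":0},
  {"tx":0.9,"ty":-0.75,"tz":0,"ax":0,"ay":0,"az":0},
  {"tx":0.9,"ty":-0.75,"tz":0,"ax":0,"ay":0,"az":0},
  {"tx":0.9,"ty":-0.75,"tz":0,"ax":0,"ay":0,"az":0},
  {"tx":0.9,"ty":-0.75,"tz":0,"ax":0,"ay":0,"az":0},
  {"tx":0.9,"ty":-0.75,"tz":0,"ax":0,"ay":0,"az":0},
  {"tx":0.9,"ty":-0.75,"tz":0,"ax":0,"ay":0,"az":0},
  {"tx":0.9,"ty":-0.75,"tz":0,"ax":0,"ay":0,"az":0},
])

```text
time_s: 1.8
ee_pos: [0.398, -0.1581, 0.4047]
eef_rot: [3.141, -0.0, 0.332]
force: [0.4, 0.1, -0.0]
grip_width: 0.0938
grip_force: 0.0
```

>>> apply_moves([
  {"tx":0.9,"ty":-0.75,"tz":0.5,"ax":0,"ay":0,"az":0},
  {"tx":0.9,"ty":-0.75,"tz":0.5,"ax":0,"ay":0,"az":0},
  {"tx":0,"ty":0,"tz":0,"ax":0,"ay":0,"az":0},
  {"tx":0,"ty":0,"tz":0,"ax":0,"ay":0,"az":0},
])

```text
time_s: 2.3
ee_pos: [0.4338, -0.0994, 0.3749]
eef_rot: [3.141, -0.0, 0.332]
force: [0.1, -0.8, 1.0]
grip_width: 0.0936
grip_force: 0.0
```

Run:
```python
from h import *
o,c=shot("wrist","w2.png"); print(o["time_s"],o["ee_pos"],o["eef_rot"],o["force"])
np.savez("w2.npz",**o,**c)
```

```text
2.3 [ 0.43379638 -0.09937217  0.37494736] [ 3.14135038e+00 -1.24567975e-04  3.32035052e-01] [ 0.11656504 -0.7899259   0.9908727 ]
```

View pics/w2.png

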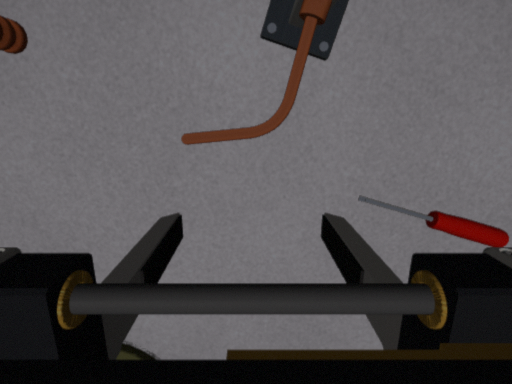

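The view shows the rod clearly: tip (186,139), free leg to about (255,131), bend to (293,98), straight run up to the collar at (314,16).

```bash
cat >> h.py <<'E'
def rod(c,roi):
    h=cv2.cvtColor(c["pixels"],cv2.COLOR_RGB2HSV).astype(int)
    m=((h[...,0]<14)|(h[...,0]>174))&(h[...,1]>90)&(h[...,2]>50)
    k=np.zeros_like(m); x0,y0,x1,y1=roi; k[y0:y1,x0:x1]=1; m&=k
    n,l,st,_=cv2.connectedComponentsWithStats(m.astype(np.uint8))
    return l==1+np.argmax(st[1:,4])
E
python3 - <<'E'
from h import *
z=dict(np.load("w2.npz"));m=rod(z,(170,0,345,160))
g=lambda px:plane(ray(z,px,z),.1)
print("area",m.sum())
ys,xs=np.where(m)
print("xmin",xs.min(),ys[xs==xs.min()].mean())
for x in range(186,276,8):
    yy=ys[xs==x]; p=g((x+.0,yy.mean())); print("c",x,yy.mean(),len(yy),np.round(p[:2]*1e3,1))
for y in range(4,130,7):
    xx=xs[ys==y]; xx=xx[xx>xx.max()-30]; p=g((xx.mean(),y)); print("r",y,xx.mean(),len(xx),np.round(p[:2]*1e3,1))
for n,b in(("scene",(215,160,275,195)),("side",(255,172,292,212))):
    c=camera(n); mm=rod(c,b); Y,X=np.where(mm); print(n,mm.sum(),X.min(),X.max(),Y.min(),Y.max(), "right",Y[X==X.max()].mean(),"bot",X[Y==Y.max()].mean())
E
```

```text
area 2293
xmin 182 138.5
c 186 138.5 10 [463.5 -26.9]
c 194 138.0 11 [466.2 -33.5]
c 202 137.0 11 [469.4 -39.9]
c 210 136.0 11 [472.5 -46.4]
c 218 135.5 10 [475.3 -53. ]
c 226 135.0 11 [478.  -59.5]
c 234 134.0 11 [481.1 -66. ]
c 242 133.0 11 [484.3 -72.4]
c 250 132.0 11 [487.4 -78.8]
c 258 130.0 11 [491.3 -84.9]
c 266 126.5 12 [496.5 -90.6]
c 274 121.0 15 [503.2 -95.6]Traceback (most recent call last):
  File "<stdin>", line 10, in <module>
    return umr_maximum(a, axis, None, out, keepdims, initial, where)
ValueError: zero-size array to reduction operation maximum which has no identity
```

Run:
```python
from h import *
z=dict(np.load("w2.npz"));m=rod(z,(170,0,345,160))
g=lambda px:plane(ray(z,px,z),.1)
ys,xs=np.where(m)
for y in range(ys.min(),128,6):
    xx=xs[ys==y]; p=g((xx.mean(),y)); print("r",y,xx.mean(),len(xx),np.round(p[:2]*1e3,1))
for n,b in(("scene",(215,160,275,195)),("side",(255,172,292,212))):
    c=camera(n); mm=rod(c,b); Y,X=np.where(mm); print(n,mm.sum(),X.min(),X.max(),Y.min(),Y.max(), "right",Y[X==X.max()].mean(),"bot",X[Y==Y.max()].mean())
# jig base corners / collar row widths
h=cv2.cvtColor(z["pixels"],cv2.COLOR_RGB2HSV)
for y in (2,8,12,16,20,24): print(y,[tuple(map(int,h[y,x])) for x in range(300,334,3)])
```

```text
r 16 308.5 6 [589.3 -93.4]
r 22 310.0 13 [585.7 -96.2]
r 28 308.5 12 [581.2 -96.7]
r 34 307.0 13 [576.7 -97.2]
r 40 305.0 13 [572.1 -97.3]
r 46 303.5 12 [567.5 -97.8]
r 52 301.5 12 [562.7 -97.9]
r 58 300.5 12 [558.2 -98.8]
r 64 298.5 12 [553.4 -98.9]
r 70 297.0 11 [548.6 -99.4]
r 76 295.5 12 [ 543.8 -100. ]
r 82 293.5 12 [ 538.8 -100.1]
r 88 292.0 11 [ 533.9 -100.6]
r 94 290.0 11 [ 528.8 -100.8]
r 100 288.5 12 [ 523.8 -101.3]
r 106 285.5 12 [ 518.3 -100.6]
r 112 282.0 13 [512.6 -99.5]
r 118 277.0 15 [506.5 -97.2]
r 124 270.0 19 [499.7 -93.1]
scene 119 223 267 168 188 right 169.5 bot 227.0
side 131 255 286 177 205 right 194.0 bot 282.5
2 [(20, 21, 37), (10, 194, 63), (10, 176, 90), (9, 171, 88), (9, 169, 89), (8, 167, 90), (10, 175, 89), (9, 168, 88), (10, 174, 88), (10, 188, 80), (11, 199, 64), (15, 16, 31)]
8 [(12, 83, 40), (10, 185, 88), (10, 173, 90), (10, 168, 91), (9, 164, 90), (9, 166, 92), (10, 175, 89), (10, 172, 89), (10, 183, 85), (10, 185, 69), (0, 8, 31), (105, 42, 36)]
12 [(10, 183, 64), (10, 183, 74), (8, 172, 74), (9, 175, 83), (10, 174, 88), (9, 160, 91), (9, 171, 91), (10, 178, 89), (10, 189, 77), (9, 186, 52), (102, 34, 37), (105, 44, 35)]
16 [(9, 150, 34), (9, 230, 31), (10, 178, 56), (7, 169, 71), (8, 177, 46), (9, 212, 36), (9, 179, 64), (10, 181, 86), (9, 185, 66), (150, 17, 30), (105, 30, 34), (110, 42, 36)]
20 [(45, 15, 34), (10, 93, 33), (9, 178, 93), (10, 168, 91), (9, 173, 90), (10, 181, 93), (9, 203, 34), (10, 220, 29), (9, 205, 46), (108, 36, 35), (105, 46, 33), (111, 48, 37)]
24 [(45, 14, 37), (8, 89, 46), (9, 164, 95), (10, 178, 89), (9, 167, 93), (9, 182, 80), (5, 140, 31), (3, 90, 31), (105, 42, 36), (107, 62, 37), (105, 45, 34), (105, 41, 37)]
```

>>> apply_moves([
  {"tx":0.33,"ty":-0.95,"tz":0,"ax":0,"ay":0,"az":0},
  {"tx":0.33,"ty":-0.95,"tz":0,"ax":0,"ay":0,"az":0},
  {"tx":0.33,"ty":-0.95,"tz":0,"ax":0,"ay":0,"az":0},
  {"tx":0.33,"ty":-0.95,"tz":0,"ax":0,"ay":0,"az":0},
  {"tx":0.33,"ty":-0.95,"tz":0,"ax":0,"ay":0,"az":0},
  {"tx":0,"ty":0,"tz":0,"ax":0,"ay":0,"az":0},
  {"tx":0,"ty":0,"tz":0,"ax":0,"ay":0,"az":0},
])

```text
time_s: 3.32
ee_pos: [0.4343, 0.0511, 0.3748]
eef_rot: [3.141, -0.0, 0.331]
force: [0.5, -0.7, 0.7]
grip_width: 0.0939
grip_force: 0.0
```

Run:
```python
from h import *
o,c=shot("wrist","w3.png"); print(o["time_s"],o["ee_pos"],o["eef_rot"],o["force"])
np.savez("w3.npz",**o,**c)
```

```text
3.325 [0.43430795 0.05108286 0.37481858] [ 3.14133160e+00 -2.65524661e-04  3.31334794e-01] [ 0.47536091 -0.6870595   0.74884463]
```

View pics/w3.png

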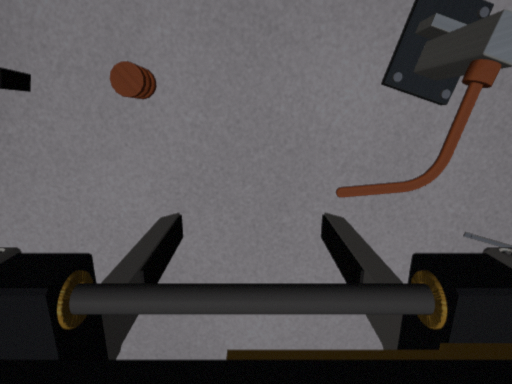

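This view shows the tip at (337,192), the bend near (425,180), the collar face near (478,84), and the base's front corners at (382,83) and (443,104).

Run:
```python
from h import *
a=dict(np.load("w2.npz"));b=dict(np.load("w3.npz"))
ma=rod(a,(170,18,345,160));mb=rod(b,(325,60,500,210))
def tipx(m): # subpixel left end along cap: from area profile
    ys,xs=np.where(m); x0=xs.min(); return x0-.5+0.0, ys[xs<x0+4].mean(), [int((xs==x0+i).sum()) for i in range(6)]
ta,tb=tipx(ma),tipx(mb);print(ta,tb)
x,e=tri(ray(a,ta[:2],a),ray(b,tb[:2],b));print("capend",np.round(x*1e3,1),np.round(np.array(e)*1e3,1))
ya,xa=np.where(ma);yb,xb=np.where(mb)
print("b rows",yb.min())
# straight: fit x=f(y) line in each view, then epipolar match by translation of world points
fa=np.polyfit(*zip(*[(y,xa[ya==y].mean()) for y in range(28,96)]),1)
yy=[y for y in range(100,156)]
fb=np.polyfit(*zip(*[(y,xb[yb==y].mean()) for y in yy]),1)
print(fa,fb,np.std([xb[yb==y].mean()-np.polyval(fb,y) for y in yy]))
from scipy.optimize import brentq
for y in (30,60,90):
    ra=ray(a,(np.polyval(fa,y),y),a)
    f=lambda v: (lambda t:t)(0)
    best=min((tri(ra,ray(b,(np.polyval(fb,v),v),b)) +(v,) for v in np.arange(60,180,.1)),key=lambda t:t[1][0])
    print(y,np.round(best[2],1),np.round(best[0]*1e3,1),best[1][0])
for px in((382,83),(443,104),(492,8)): print("corner",np.round(plane(ray(b,px,b),.012)*1e3,1))
# leg and arc in view b at z=.1
for x in range(340,432,8):
    v=yb[xb==x]; print(x,v.mean(),len(v),np.round(plane(ray(b,(x,v.mean()),b),.1)[:2]*1e3,1))
# block in b
g=cv2.cvtColor(b["pixels"],cv2.COLOR_RGB2GRAY); Y,X=np.where(g[40:110,:60]<35); print("block px",X.min(),X.max(),Y.min()+40,Y.max()+40)
```

```text
(np.float64(181.5), np.float64(138.5), [6, 8, 10, 10, 10, 10]) (np.float64(335.5), np.float64(192.1153846153846), [2, 7, 8, 9, 9, 9])
capend [461.6 -22.6  97.5] [0.2 0.2]
b rows 82
[-2.75537275e-01  3.16158778e+02] [-4.31749829e-01  5.12155246e+02] 0.19862685905430455
30 94.3 [579.5 -96.7 100.8] 8.678662279224799e-07
60 121.3 [556.4 -98.6 100.6] 3.047995530209876e-06
90 148.4 [ 532.1 -100.6  100.5] 1.9656161864716457e-05
corner [583.7 -54.1  12. ]
corner [ 586.  -131.1   12. ]
corner [ 691.1 -132.7   12. ]
340 192.0 9 [463.3 -25.6]
348 191.5 10 [466.2 -32.4]
356 190.5 10 [469.5 -39.1]
364 190.0 9 [472.3 -45.9]
372 189.5 10 [475.2 -52.7]
380 188.5 10 [478.5 -59.4]
388 187.5 10 [481.8 -66. ]
396 187.5 10 [484.2 -73. ]
404 186.5 10 [487.5 -79.6]
412 184.5 10 [491.6 -85.7]
420 181.0 11 [497.  -91.2]
428 176.0 13 [503.7 -95.9]
block px 0 29 68 90
```

>>> apply_moves([
  {"tx":0.06,"ty":-0.92,"tz":0.2,"ax":0,"ay":0,"az":0},
  {"tx":0.06,"ty":-0.92,"tz":0.2,"ax":0,"ay":0,"az":0},
  {"tx":0.06,"ty":-0.92,"tz":0.2,"ax":0,"ay":0,"az":0},
  {"tx":0.06,"ty":-0.92,"tz":0.2,"ax":0,"ay":0,"az":0},
  {"tx":0.06,"ty":-0.92,"tz":0.2,"ax":0,"ay":0,"az":0},
  {"tx":0.06,"ty":-0.92,"tz":0.2,"ax":0,"ay":0,"az":0},
  {"tx":0.06,"ty":-0.92,"tz":0.2,"ax":0,"ay":0,"az":0},
  {"tx":0.06,"ty":-0.92,"tz":0.2,"ax":0,"ay":0,"az":0},
  {"tx":0.06,"ty":-0.92,"tz":0.2,"ax":0,"ay":0,"az":0},
  {"tx":0.06,"ty":-0.92,"tz":0.2,"ax":0,"ay":0,"az":0},
  {"tx":0,"ty":0,"tz":0,"ax":0,"ay":0,"az":0},
  {"tx":0,"ty":0,"tz":0,"ax":0,"ay":0,"az":0},
])

```text
time_s: 4.88
ee_pos: [0.3619, 0.3178, 0.3148]
eef_rot: [3.141, 0.0, 0.331]
force: [-0.5, -0.5, -0.8]
grip_width: 0.094
grip_force: 0.0
```

Run:
```python
from h import *
o,c=shot("wrist","w4.png"); print(o["time_s"],o["ee_pos"],o["eef_rot"],o["force"],o["qpos"])
np.savez("w4.npz",**o,**c)
g=cv2.cvtColor(c["pixels"],cv2.COLOR_RGB2GRAY)
m=(g<45).astype(np.uint8); m[205:]=0
n,l,st,ct=cv2.connectedComponentsWithStats(m)
for i in range(1,n):
    if st[i,4]>150:
        cs=cv2.findContours((l==i).astype(np.uint8),0,2)[0][0]
        print(st[i],cv2.approxPolyDP(cs,4,True)[:,0].tolist())
cv2.imwrite("pics/w4c.png",cv2.resize(c["pixels"][0:230,130:430,::-1],None,fx=2.5,fy=2.5))
```

```text
4.875 [0.36191081 0.31776287 0.3147627 ] [3.14145540e+00 1.04827904e-06 3.31019216e-01] [-0.54311825 -0.48184714 -0.77950021] [ 6.44486342e-01  2.48410024e-01  1.81102587e+00 -1.47505966e-04
  1.08220009e+00  1.88433269e+00]
[234  75  37  31 839] [[238, 75], [234, 97], [264, 105], [270, 82]]
[399  76  14  39 155] [[412, 76], [399, 93], [409, 114], [402, 92]]
[   0  142  168   63 6143] [[0, 142], [0, 204], [166, 204], [164, 194]]
```

View pics/w4c.png

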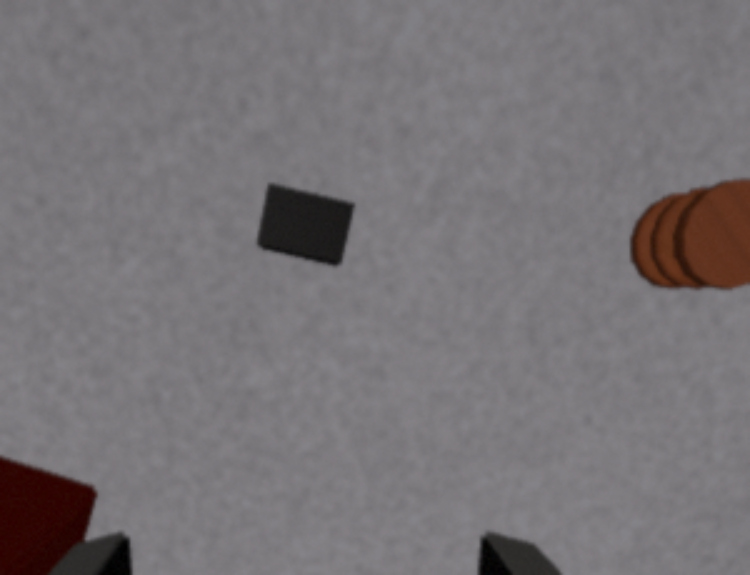

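The crop shows the block as a dark rectangle at full-image corners (238,75), (234,97), (264,105), (270,82), the standoff at right, and the corner of the large bin at lower left near (168,195).

```bash
cat >> h.py <<'E'
def delta(o,pos,yaw):
    """tool-frame shift of current tool (m->units) and az units"""
    R=Ro.from_euler("xyz",o["eef_rot"]).as_matrix()
    dyaw=(yaw-o["eef_rot"][2]+np.pi)%(2*np.pi)-np.pi
    return np.round(R.T@(np.array(pos)-o["ee_pos"])/.03,2), round(-np.degrees(dyaw)/5,2)
E
python3 - <<'E'
from h import *
a=dict(np.load("w4.npz"))
g=cv2.cvtColor(a["pixels"],cv2.COLOR_RGB2GRAY); m=(g<60).astype(np.uint8)
n,l,st,ct=cv2.connectedComponentsWithStats(m); i=l[90,252]
cs=cv2.findContours((l==i).astype(np.uint8),0,2)[0][0]
(r0,sz,ang)=cv2.minAreaRect(cs.astype(np.float32)); bx=cv2.boxPoints((r0,(sz[0]+1,sz[1]+1),ang)); 
P=np.array([plane(ray(a,p,a),.04) for p in bx]); print(np.round(P*1e3,1))
print("sides",[round(1e3*np.linalg.norm(P[k]-P[(k+1)%4]),1) for k in range(4)],"centre",P.mean(0))
for k in(0,1):
    e=P[k+1]-P[k]; print(np.degrees(np.arctan2(e[1],e[0])),np.linalg.norm(e))
for q in((402,92),): print("standoff",plane(ray(a,q,a),.04))
E
```

```text
[[436.9 362.9  40. ]
 [458.2 364.5  40. ]
 [461.6 334.6  40. ]
 [440.2 332.4  40. ]]
sides [np.float64(21.4), np.float64(30.0), np.float64(21.5), np.float64(30.7)] centre [0.44922971 0.34859203 0.04      ]
4.17158070631797 0.021385308519755602
-83.43656048613435 0.03004870061550556
standoff [0.48948433 0.22651332 0.04      ]
```

>>> apply_moves([
  {"tx":0.77,"ty":0,"tz":0.3,"ax":0,"ay":0,"az":0},
  {"tx":0.77,"ty":0,"tz":0.4,"ax":0,"ay":0,"az":0},
  {"tx":0.77,"ty":-0.02,"tz":0.4,"ax":0,"ay":0,"az":0},
  {"tx":0.77,"ty":0,"tz":0.4,"ax":0,"ay":0,"az":0},
  {"tx":0,"ty":0,"tz":0,"ax":0,"ay":0,"az":0.9},
  {"tx":0,"ty":0,"tz":0,"ax":0,"ay":0,"az":0.9},
  {"tx":0,"ty":0,"tz":0,"ax":0,"ay":0,"az":0.9},
  {"tx":0,"ty":0,"tz":0,"ax":0,"ay":0,"az":0},
])

```text
time_s: 5.92
ee_pos: [0.449, 0.3485, 0.2699]
eef_rot: [-3.142, -0.0, 0.096]
force: [-0.9, 0.2, -0.0]
grip_width: 0.094
grip_force: 0.0
```

Run:
```python
from h import *
o=get_obs(); print(o["ee_pos"],o["eef_rot"]); print(delta(o,(.4493,.3486,.207),.096))
```

```text
[0.44904738 0.34845624 0.26992664] [-3.14151413e+00 -2.77102668e-04  9.56306316e-02]
(array([ 0.01, -0.  ,  2.1 ]), np.float64(-0.0))
```

>>> apply_moves([
  {"tx":0,"ty":0,"tz":0.7,"ax":0,"ay":0,"az":0},
  {"tx":0,"ty":0,"tz":0.7,"ax":0,"ay":0,"az":0},
  {"tx":0,"ty":0,"tz":0.5,"ax":0,"ay":0,"az":0},
  {"tx":0,"ty":0,"tz":0.2,"ax":0,"ay":0,"az":0},
  {"tx":0,"ty":0,"tz":0,"ax":0,"ay":0,"az":0},
])

```text
time_s: 6.55
ee_pos: [0.4487, 0.3492, 0.2067]
eef_rot: [3.142, 0.0, 0.096]
force: [-0.5, 0.5, 0.1]
grip_width: 0.094
grip_force: 0.0
```

>>> apply_moves([
  {"tx":0,"ty":0,"tz":0,"ax":0,"ay":0,"az":0},
  {"tx":0,"ty":0,"tz":0,"ax":0,"ay":0,"az":0},
  {"tx":0,"ty":0,"tz":0,"ax":0,"ay":0,"az":0},
  {"tx":0,"ty":0,"tz":0,"ax":0,"ay":0,"az":0},
  {"tx":0,"ty":0,"tz":0,"ax":0,"ay":0,"az":0},
  {"tx":0,"ty":0,"tz":0,"ax":0,"ay":0,"az":0},
  {"tx":0,"ty":0,"tz":0,"ax":0,"ay":0,"az":0},
  {"tx":0,"ty":0,"tz":0,"ax":0,"ay":0,"az":0},
], jaw=1, force=6)

```text
time_s: 7.55
ee_pos: [0.4486, 0.3493, 0.2066]
eef_rot: [3.142, 0.0, 0.096]
force: [0.5, -0.2, -0.3]
grip_width: 0.03
grip_force: 6.0
```

Run:
```python
from h import *
o=get_obs(); print(o)
```

```text
{'time_s': 7.55, 'qpos': array([ 5.97117137e-01,  5.77298502e-01,  1.62910078e+00, -3.70059586e-05,
        9.35259382e-01,  2.07172928e+00]), 'joint_vel': array([ 0.00062141, -0.00032682, -0.00111995,  0.00182522, -0.00059731,
        0.0012424 ]), 'tau': array([ 1.20916357e-01, -6.10461116e+01, -2.81573707e+01,  2.89317698e-02,
       -1.36133395e-01,  2.26961392e-04]), 'ee_pos': array([0.44858684, 0.34925593, 0.20664227]), 'eef_rot': array([3.14153483e+00, 4.36015638e-05, 9.62061507e-02]), 'force': array([ 0.45265017, -0.2421357 , -0.30664796]), 'moment': array([-0.03721102,  0.03980472, -0.03594351]), 'grip_force': 6.000041272491217, 'grip_width': 0.029960521422615148}
```

>>> apply_moves([
  {"tx":0,"ty":0,"tz":-0.5,"ax":0,"ay":0,"az":0},
  {"tx":0,"ty":0,"tz":-0.8,"ax":0,"ay":0,"az":0},
  {"tx":0,"ty":0,"tz":-0.8,"ax":0,"ay":0,"az":-1},
  {"tx":0,"ty":0,"tz":-0.8,"ax":0,"ay":0,"az":-1},
  {"tx":0,"ty":0,"tz":-0.2,"ax":0,"ay":0,"az":-1},
  {"tx":0,"ty":0,"tz":0,"ax":0,"ay":0,"az":-1},
  {"tx":0,"ty":0,"tz":0,"ax":0,"ay":0,"az":-1},
  {"tx":0,"ty":0,"tz":0,"ax":0,"ay":0,"az":-1},
  {"tx":0,"ty":0,"tz":0,"ax":0,"ay":0,"az":-1},
  {"tx":0,"ty":0,"tz":0,"ax":0,"ay":0,"az":-1},
  {"tx":0,"ty":0,"tz":0,"ax":0,"ay":0,"az":-1},
  {"tx":0,"ty":0,"tz":0,"ax":0,"ay":0,"az":-1},
])

```text
time_s: 9.05
ee_pos: [0.4485, 0.3493, 0.3007]
eef_rot: [3.141, -0.001, 0.972]
force: [0.1, -0.2, -0.6]
grip_width: 0.0302
grip_force: 6.0
```

>>> apply_moves([
  {"tx":0,"ty":0,"tz":0,"ax":0,"ay":0,"az":-1},
  {"tx":0,"ty":0,"tz":0,"ax":0,"ay":0,"az":-1},
  {"tx":0,"ty":0,"tz":0,"ax":0,"ay":0,"az":-1},
  {"tx":0,"ty":0,"tz":0,"ax":0,"ay":0,"az":-1},
  {"tx":0,"ty":0,"tz":0,"ax":0,"ay":0,"az":-1},
  {"tx":0,"ty":0,"tz":0,"ax":0,"ay":0,"az":-1},
  {"tx":0,"ty":0,"tz":0,"ax":0,"ay":0,"az":-1},
  {"tx":0,"ty":0,"tz":0,"ax":0,"ay":0,"az":-1},
  {"tx":0,"ty":0,"tz":0,"ax":0,"ay":0,"az":-1},
  {"tx":0,"ty":0,"tz":0,"ax":0,"ay":0,"az":-1},
  {"tx":0,"ty":0,"tz":0,"ax":0,"ay":0,"az":-0.9},
  {"tx":0,"ty":0,"tz":0,"ax":0,"ay":0,"az":0},
])

```text
time_s: 10.55
ee_pos: [0.4485, 0.3493, 0.3005]
eef_rot: [3.141, -0.0, 1.92]
force: [0.5, -0.6, -1.2]
grip_width: 0.03
grip_force: 6.0
```

Run:
```python
from h import *
o=get_obs(); print(o["ee_pos"],o["eef_rot"],o["force"],o["grip_width"],o["grip_force"],o["time_s"])
print(delta(o,(.4472,.0093,.29),1.995))
```

```text
[0.44853958 0.34928539 0.30054468] [ 3.14081275e+00 -1.89827175e-04  1.91959301e+00] [ 0.45527908 -0.58090648 -1.20591414] 0.030001340771496146 5.999522767961025 10.55
(array([-10.64,  -3.92,   0.35]), np.float64(-0.86))
```

>>> apply_moves([
  {"tx":-0.96,"ty":-0.355,"tz":0,"ax":0,"ay":0,"az":0},
  {"tx":-0.96,"ty":-0.355,"tz":0,"ax":0,"ay":0,"az":0},
  {"tx":-0.96,"ty":-0.355,"tz":0,"ax":0,"ay":0,"az":0},
  {"tx":-0.96,"ty":-0.355,"tz":0,"ax":0,"ay":0,"az":0},
  {"tx":-0.96,"ty":-0.355,"tz":0,"ax":0,"ay":0,"az":0},
  {"tx":-0.96,"ty":-0.355,"tz":0,"ax":0,"ay":0,"az":0},
  {"tx":-0.96,"ty":-0.355,"tz":0,"ax":0,"ay":0,"az":0},
  {"tx":-0.96,"ty":-0.355,"tz":0,"ax":0,"ay":0,"az":0},
  {"tx":-0.96,"ty":-0.355,"tz":0,"ax":0,"ay":0,"az":0},
  {"tx":-0.96,"ty":-0.355,"tz":0,"ax":0,"ay":0,"az":0},
  {"tx":-0.7,"ty":-0.26,"tz":0,"ax":0,"ay":0,"az":-0.86},
  {"tx":0,"ty":0,"tz":0,"ax":0,"ay":-0.48,"az":0},
])

```text
time_s: 12.05
ee_pos: [0.4469, 0.0186, 0.3002]
eef_rot: [3.141, 0.043, 1.992]
force: [0.5, 0.2, -0.0]
grip_width: 0.0299
grip_force: 6.0
```

```bash
cat >> h.py <<'E'
B=np.array([.0007,0,.1826])
def st():
    o=get_obs(); R=Ro.from_euler("xyz",o["eef_rot"]).as_matrix()
    return o,R,o["ee_pos"]+R@B
E
python3 - <<'E'
from h import *
# leg fit
a=dict(np.load("w2.npz"));b=dict(np.load("w3.npz"))
for z,roi,xr in((a,(170,18,345,160),range(187,240)),(b,(325,60,500,210),range(341,396))):
    m=rod(z,roi);ys,xs=np.where(m);T=np.array([463.7,-27.1,97.6])/1e3;H=lambda y:.0976+.0031*max(0,-27.1e-3-y)/.05
    P=[]
    for x in xr:
        px=(x,ys[xs==x].mean()); p=plane(ray(z,px,z),.099); P.append(plane(ray(z,px,z),.0976+.0023*(-.0271-p[1])/.05))
    P=np.array(P); k=np.polyfit(P[:,1],P[:,0],1); print("leg x at y=-27,-50,-72:",np.round(np.polyval(k,[-.027,-.05,-.072])*1e3,1),"heading",np.degrees(np.arctan2(-1,-k[0])))
o,R,b=st(); print(o["ee_pos"],o["eef_rot"],"bore",b,o["time_s"],"axis",-R[:,0])
E
```

```text
leg x at y=-27,-50,-72: [463.2 473.8 483.9] heading -65.22802509066437
leg x at y=-27,-50,-72: [463.1 473.8 484. ] heading -65.05179071456095
[0.44692832 0.01855233 0.30022563] [3.14096575 0.04301277 1.99190594] bore [0.44995648 0.01207163 0.11776445] 12.05 axis [ 0.4083953  -0.91179182  0.04299951]
```

>>> apply_moves([
  {"tx":0,"ty":0,"tz":-1,"ax":0,"ay":0,"az":-0.14},
  {"tx":0,"ty":0,"tz":-1,"ax":0,"ay":0,"az":0},
  {"tx":-0.95,"ty":0,"tz":0,"ax":0,"ay":0,"az":0},
  {"tx":-0.95,"ty":0,"tz":0,"ax":0,"ay":0,"az":0},
  {"tx":-0.95,"ty":0,"tz":0,"ax":0,"ay":0,"az":0},
  {"tx":-0.95,"ty":0,"tz":0,"ax":0,"ay":0,"az":0},
  {"tx":-0.95,"ty":0,"tz":0,"ax":0,"ay":0,"az":0},
  {"tx":0,"ty":0,"tz":0,"ax":0,"ay":0,"az":0},
  {"tx":0,"ty":0,"tz":0,"ax":0,"ay":0,"az":0},
])

```text
time_s: 13.18
ee_pos: [0.5058, -0.1065, 0.3657]
eef_rot: [-3.141, 0.042, 2.006]
force: [0.2, 0.5, -0.6]
grip_width: 0.0301
grip_force: 6.0
```

Run:
```python
from h import *
o,c=shot("wrist","w5.png"); np.savez("w5.npz",**o,**c)
print(o["ee_pos"],o["eef_rot"],o["time_s"])
m=rod(c,(150,0,400,205)); Y,X=np.where(m); print(m.sum(),X.min(),X.max(),Y.min(),Y.max())
P=[]
for y in range(max(Y.min(),0)+3,Y.max()-3,2):
    xx=X[Y==y]; p=plane(ray(c,(xx.mean(),y),o),.099)
    if len(xx)<16: P.append(p); print(y,len(xx),np.round(p[:2]*1e3,1)) if y%8<2 else 0
```

```text
[ 0.50581425 -0.10648768  0.36573081] [-3.14113354  0.04171608  2.00626121] 13.175
1861 240 330 73 204
80 12 [463.4 -27.9]
88 11 [466.3 -33.2]
96 11 [468.9 -38.8]
104 11 [471.5 -44.5]
112 11 [474.2 -50.3]
120 11 [476.9 -56.2]
128 11 [479.6 -62.2]
136 11 [482.4 -68.3]
144 11 [485.2 -74.5]
152 11 [488.1 -80.8]
160 11 [491.9 -86.8]
168 12 [497.6 -92. ]
176 14 [504.7 -96.7]
```

View pics/w5.png

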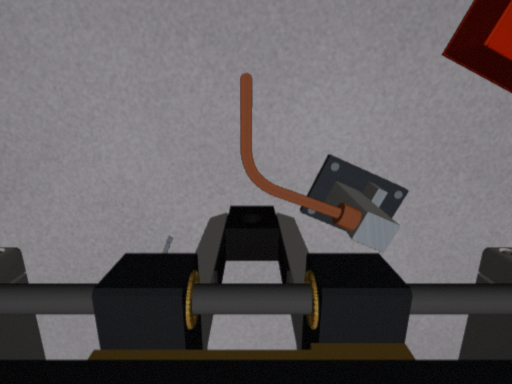

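The view shows the tip at (246,73), the free leg straight down column 246, the bend, the collar at (345,215), and the held block centred at (252,232). The leg agrees with the earlier measurement to 0.5 mm, so the wrist camera's bias is negligible.

```bash
cat >> h.py <<'E'
def togo(t):
    o,R,b=st(); t=np.array(t)/1e3
    print("t",o["time_s"],"bore",np.round(b*1e3,1),"axis",np.round(-R[:,0],3),"F",np.round(o["force"],1),"Ftool",np.round(R.T@o["force"],1),"M",np.round(o["moment"],2)); print("units",np.round(R.T@(t-b)/.03,3))
E
python3 -c "
from h import *
togo((448.5,4.6,95.8))"
```

```text
t 13.225 bore [ 508.7 -112.6  183.3] axis [ 0.422 -0.906  0.042] F [-0.5 -0.   0.2] Ftool [ 0.1 -0.5 -0.2] M [-0.03 -0.08  0.03]
units [ 4.506 -0.167  2.731]
```

>>> apply_moves([
  {"tx":0.9,"ty":-0.03,"tz":0,"ax":0,"ay":0,"az":0},
  {"tx":0.9,"ty":-0.03,"tz":0,"ax":0,"ay":0,"az":0},
  {"tx":0.9,"ty":-0.03,"tz":0,"ax":0,"ay":0,"az":0},
  {"tx":0.9,"ty":-0.03,"tz":0,"ax":0,"ay":0,"az":0},
  {"tx":0.9,"ty":-0.03,"tz":0,"ax":0,"ay":0,"az":0},
  {"tx":0,"ty":0,"tz":0,"ax":0,"ay":0,"az":0},
  {"tx":0,"ty":0,"tz":0.9,"ax":0,"ay":0,"az":0},
  {"tx":0,"ty":0,"tz":0.9,"ax":0,"ay":0,"az":0},
  {"tx":0,"ty":0,"tz":0.9,"ax":0,"ay":0,"az":0},
  {"tx":0,"ty":0,"tz":0,"ax":0,"ay":0,"az":0},
  {"tx":0,"ty":0,"tz":0,"ax":0,"ay":0,"az":0},
], force=4)

```text
time_s: 14.6
ee_pos: [0.4467, 0.0102, 0.28]
eef_rot: [3.141, 0.042, 2.007]
force: [-0.6, 0.1, 0.1]
grip_width: 0.0302
grip_force: 4.0
```

```bash
python3 -c "
from h import *
togo((448.5,4.6,95.8)); o=get_obs(); print(o['grip_width'],o['grip_force'])
for k,n in enumerate(('side','scene')):
    c=camera(n); x,y=((275,200),(272,165))[k]
    im=c['pixels'][y-45:y+45,x-60:x+60,::-1]; cv2.imwrite(f'pics/{n}6.png',cv2.resize(im,None,fx=6,fy=6,interpolation=2))
"
```

```text
t 14.6 bore [449.8   3.8  97.6] axis [ 0.422 -0.906  0.042] F [-0.6  0.1  0.1] Ftool [ 0.4 -0.4 -0.1] M [ 0.   -0.1   0.01]
units [ 0.044 -0.028  0.057]
0.030191142706815884 4.000021442770958
```

View pics/side6.png

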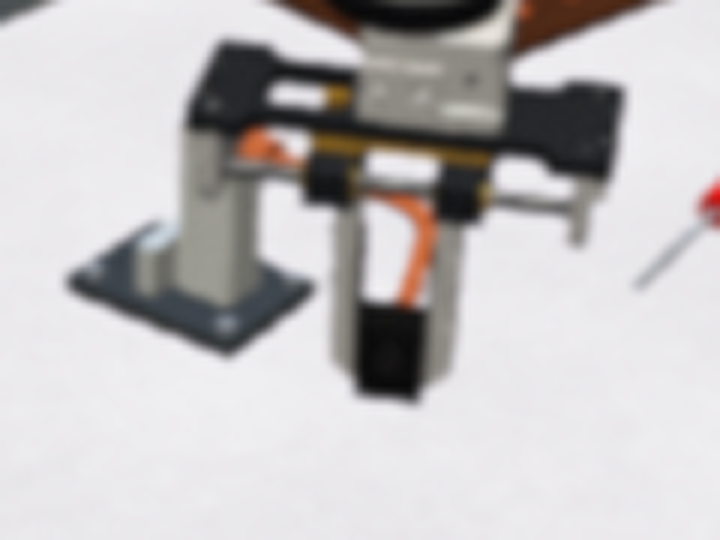

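The crop shows the block level in the fingers with the rod's tip just beyond it and nothing touching.

>>> apply_moves([
  {"tx":0.04,"ty":-0.03,"tz":0.05,"ax":0,"ay":0,"az":0},
  {"tx":-0.15,"ty":0,"tz":0,"ax":0,"ay":0,"az":0},
  {"tx":-0.15,"ty":0,"tz":0,"ax":0,"ay":0,"az":0},
  {"tx":-0.15,"ty":0,"tz":0,"ax":0,"ay":0,"az":0},
  {"tx":-0.15,"ty":0,"tz":0,"ax":0,"ay":0,"az":0},
  {"tx":-0.05,"ty":0,"tz":0,"ax":0,"ay":0,"az":0},
  {"tx":-0.05,"ty":0,"tz":0,"ax":0,"ay":0,"az":0},
  {"tx":-0.05,"ty":0,"tz":0,"ax":0,"ay":0,"az":0},
], force=3)

```text
time_s: 15.7
ee_pos: [0.4546, -0.0094, 0.2784]
eef_rot: [-3.141, 0.042, 2.007]
force: [0.0, -0.1, -0.5]
grip_width: 0.0302
grip_force: 3.0
```

```bash
python3 -c "
from h import *
togo((463.2,-27.1,97.2))"
```

```text
t 15.7 bore [457.4 -15.8  95.9] axis [ 0.423 -0.905  0.042] F [ 0.  -0.1 -0.5] Ftool [-0.1 -0.   0.5] M [-0.05 -0.06  0.02]
units [-0.425  0.014 -0.025]
```

>>> apply_moves([
  {"tx":-0.05,"ty":0,"tz":0,"ax":0,"ay":0,"az":0},
  {"tx":-0.05,"ty":0,"tz":0,"ax":0,"ay":0,"az":0},
])

```text
time_s: 15.95
ee_pos: [0.4559, -0.0122, 0.2785]
eef_rot: [-3.141, 0.042, 2.007]
force: [0.1, 0.7, -0.5]
grip_width: 0.0297
grip_force: 3.0
```

```bash
python3 -c "
from h import *
togo((463.2,-27.1,97.2))"
```

```text
t 15.95 bore [458.8 -18.5  96.1] axis [ 0.422 -0.905  0.042] F [ 0.1  0.7 -0.5] Ftool [0.6 0.4 0.5] M [ 0.02 -0.09  0.02]
units [-0.324  0.013 -0.024]
```

>>> apply_moves([
  {"tx":-0.06,"ty":0.01,"tz":-0.01,"ax":0,"ay":0,"az":0},
  {"tx":-0.06,"ty":0,"tz":-0.01,"ax":0,"ay":0,"az":0},
  {"tx":-0.06,"ty":0,"tz":0,"ax":0,"ay":0,"az":0},
  {"tx":-0.06,"ty":0,"tz":0,"ax":0,"ay":0,"az":0},
])

```text
time_s: 16.45
ee_pos: [0.4592, -0.0186, 0.2794]
eef_rot: [-3.141, 0.042, 2.007]
force: [-0.5, 0.3, -0.5]
grip_width: 0.03
grip_force: 3.0
```

>>> apply_moves([
  {"tx":-0.06,"ty":0,"tz":0,"ax":0,"ay":0,"az":0},
  {"tx":-0.06,"ty":0,"tz":0,"ax":0,"ay":0,"az":0},
  {"tx":-0.06,"ty":0,"tz":0,"ax":0,"ay":0,"az":0},
])

```text
time_s: 16.82
ee_pos: [0.4615, -0.0235, 0.2796]
eef_rot: [-3.141, 0.042, 2.007]
force: [0.1, -0.4, -0.8]
grip_width: 0.0298
grip_force: 3.0
```

```bash
python3 -c "
from h import *
togo((473.7,-50,98.3))"
```

```text
t 16.825 bore [464.3 -29.8  97.2] axis [ 0.422 -0.905  0.042] F [ 0.1 -0.4 -0.8] Ftool [-0.4 -0.   0.8] M [-0.03 -0.14  0.02]
units [-0.743 -0.002 -0.007]
```

>>> apply_moves([
  {"tx":-0.08,"ty":0,"tz":0,"ax":0,"ay":0,"az":0},
  {"tx":-0.08,"ty":0,"tz":0,"ax":0,"ay":0,"az":0},
  {"tx":-0.08,"ty":0,"tz":0,"ax":0,"ay":0,"az":0},
  {"tx":-0.08,"ty":0,"tz":0,"ax":0,"ay":0,"az":0},
  {"tx":-0.08,"ty":0,"tz":0,"ax":0,"ay":0,"az":0},
])

```text
time_s: 17.45
ee_pos: [0.4666, -0.0344, 0.2801]
eef_rot: [-3.141, 0.042, 2.007]
force: [-0.4, 0.2, -0.8]
grip_width: 0.0298
grip_force: 3.0
```

>>> apply_moves([
  {"tx":-0.08,"ty":0,"tz":0,"ax":0,"ay":0,"az":0},
  {"tx":-0.08,"ty":0,"tz":0,"ax":0,"ay":0,"az":0},
  {"tx":-0.08,"ty":0,"tz":0,"ax":0,"ay":0,"az":0},
  {"tx":-0.08,"ty":0,"tz":0,"ax":0,"ay":0,"az":0},
])

```text
time_s: 17.95
ee_pos: [0.4706, -0.0431, 0.2805]
eef_rot: [-3.141, 0.042, 2.007]
force: [0.5, 0.7, -0.9]
grip_width: 0.0296
grip_force: 3.0
```

```bash
cat > plan.py <<'E'
from h import *
import sys
n=int(sys.argv[1]); ds=float(sys.argv[2])/1e3
LIFT=float(sys.argv[3])/1e3 if len(sys.argv)>3 else 0
hl,hs=np.radians(-65.1),np.radians(4.7)
u=np.array([np.cos(hl),np.sin(hl)]);v=np.array([np.cos(hs),np.sin(hs)])
pl=np.array([.4738,-.050]); ps=np.array([.5564,-.0986])
t=np.linalg.solve(np.c_[u,-v],ps-pl); C=pl+t[0]*u
# centreline: leg, 32.5deg arc, kink, 32.5deg arc, straight (fine polyline); tangent lengths from the turn
h=1e-4; al=np.radians(32.5); nk=int(.045*al/h); kink=hs-hl-2*al
H=np.r_[np.full(900,hl),hl+np.linspace(0,al,nk),hs-np.linspace(al,0,nk),np.full(900,hs)]
P=np.cumsum(h*np.c_[np.cos(H),np.sin(H)],0)
a0=P[900];P=P-a0; e=P[-1]-0 # place: arc start on leg, end on straight
# shift along u so that last straight coincides with measured line
nv=np.array([-v[1],v[0]]); s0=(nv@(ps-C)-nv@P[-1])/(nv@u); P=P+C+s0*u
lat=(P-ps)@nv; Z=.1003-.044*lat-.0001
o,R,b=st()
i0=np.argmin(np.hypot(*(P-b[:2]).T))
def pose(i):
    w=100; i=min(i,len(P)-w-1); f,g=P[i+w],P[i-w]
    c=(P[i]+(f+g)/2)/2; d=np.array([*(f-g),Z[i+w]-Z[i-w]]); d/=np.linalg.norm(d)
    x=-d; y=np.cross([0,0,-1],x); y/=np.linalg.norm(y); z=np.cross(x,y)
    Rk=np.c_[x,y,z]; return np.array([*c,Z[i]+LIFT]),Rk
if __name__=="__main__":
    print("arc",np.round(P[900]*1e3,1),np.round(P[900+nk]*1e3,1),np.round(P[900+2*nk]*1e3,1))
    c,_=pose(i0); print("off path (tool,mm)",np.round(R.T@(b-c)*1e3,2),"b",np.round(b*1e3,1))
    print("t",o["time_s"],"Ftool",np.round(R.T@o["force"],1),"M",np.round(o["moment"],2))
    p0,R0=o["ee_pos"],R
    for k in range(1,n+1):
        c,Rk=pose(i0+int(round(k*ds/h))); p=c-Rk@B
        print(np.round(np.r_[R0.T@(p-p0)/.03,np.degrees(Ro.from_matrix(R0.T@Rk).as_rotvec())/5],3).tolist())
        p0,R0=p,Rk
E
python3 plan.py 5 2.5
python3 - <<'E'
import sys; sys.argv=["",'1','1']
from plan import *
a=dict(np.load("w2.npz"));m=rod(a,(170,18,345,160))
ys,xs=np.where(m)
# check model centreline: project to image w2, distance from mask edges
R_=Ro.from_euler("xyz",a["eef_rot"]).as_matrix();T=a["T_tool_cam"]
for i in range(850,1900,100):
    X=np.array([*P[i],Z[i]]);d=T[:3,:3].T@(R_.T@(X-a["ee_pos"])-T[:3,3]);q=a["camera_matrix"]@(d/d[2])
    g=P[i+1]-P[i];n=np.array([-g[1],g[0]])/np.linalg.norm(g);w=[]
    for s in np.arange(-10,10,.25):
        Y=np.array([*(P[i]+n*s/1e3),Z[i]]);d=T[:3,:3].T@(R_.T@(Y-a["ee_pos"])-T[:3,3]);r=a["camera_matrix"]@(d/d[2])
        if m[int(round(r[1])),int(round(r[0]))]: w.append(s)
    print(np.round(P[i]*1e3,1),"rod centre off (left +)",np.round(np.mean(w),2),len(w)*.25)
E
```

```text
arc [486.4 -77.1] [503. -96.] [ 527.6 -101. ]
off path (tool,mm) [ 0.03 -0.04 -0.33] b [473.5 -49.4  98.1]
t 17.95 Ftool [0.4 0.7 0.9] M [-0.02 -0.08  0.02]
[-0.088, -0.001, 0.011, -0.005, 0.006, 0.022]
[-0.083, 0.0, 0.0, 0.0, 0.0, 0.0]
[-0.083, -0.0, -0.0, -0.0, 0.0, -0.0]
[-0.083, 0.0, 0.0, 0.0, -0.0, 0.0]
[-0.083, 0.0, -0.0, 0.0, 0.0, 0.0]
[484.3 -72.5] rod centre off (left +) 0.0 9.75
[488.7 -81.5] rod centre off (left +) 0.0 8.75
[494.8 -89.4] rod centre off (left +) -0.12 8.5
[502.5 -95.7] rod centre off (left +) -0.25 9.75
[511.8 -99.5] rod centre off (left +) -0.5 9.75
[ 521.6 -101.1] rod centre off (left +) -0.12 9.5
[ 531.6 -100.6] rod centre off (left +) 0.0 9.75
[541.6 -99.8] rod centre off (left +) 0.0 8.75
[551.6 -99. ] rod centre off (left +) -0.12 9.5
[561.5 -98.2] rod centre off (left +) -0.12 10.5
[571.5 -97.4] rod centre off (left +) -0.12 9.5
```

>>> apply_moves([
  {"tx":-0.083,"ty":0,"tz":0.01,"ax":0,"ay":0,"az":0.02},
  {"tx":-0.083,"ty":0,"tz":0,"ax":0,"ay":0,"az":0},
  {"tx":-0.083,"ty":0,"tz":0,"ax":0,"ay":0,"az":0},
  {"tx":-0.083,"ty":0,"tz":0,"ax":0,"ay":0,"az":0},
  {"tx":-0.083,"ty":0,"tz":0,"ax":0,"ay":0,"az":0},
  {"tx":-0.083,"ty":0,"tz":0,"ax":0,"ay":0,"az":0},
])

```text
time_s: 18.7
ee_pos: [0.4769, -0.0566, 0.2809]
eef_rot: [-3.141, 0.042, 2.006]
force: [-0.2, 0.3, -1.1]
grip_width: 0.0302
grip_force: 3.0
```

```bash
python3 plan.py 12 2
```

```text
arc [486.4 -77.1] [503. -96.] [ 527.6 -101. ]
off path (tool,mm) [-0.01 -0.04 -0.03] b [479.8 -63.   98.4]
t 18.7 Ftool [ 0.4 -0.1  1.1] M [ 0.03 -0.09  0.01]
[-0.07, -0.001, 0.001, -0.005, 0.007, 0.002]
[-0.067, 0.0, 0.0, 0.0, -0.0, 0.0]
[-0.067, -0.0, 0.0, -0.0, 0.0, -0.001]
[-0.067, -0.0, 0.0, -0.002, 0.001, -0.037]
[-0.067, -0.001, -0.0, -0.004, 0.001, -0.088]
[-0.068, -0.001, -0.0, -0.006, 0.002, -0.139]
[-0.068, -0.003, -0.0, -0.008, 0.003, -0.19]
[-0.069, -0.004, -0.0, -0.01, 0.004, -0.241]
[-0.069, -0.004, -0.0, -0.012, 0.005, -0.293]
[-0.07, -0.005, -0.0, -0.014, 0.007, -0.344]
[-0.071, -0.005, 0.0, -0.015, 0.008, -0.395]
[-0.071, -0.006, 0.0, -0.017, 0.01, -0.447]
```

>>> apply_moves([
  {"tx":-0.07,"ty":0,"tz":0.005,"ax":0,"ay":0,"az":0},
  {"tx":-0.067,"ty":0,"tz":0.005,"ax":0,"ay":0,"az":0},
  {"tx":-0.067,"ty":0,"tz":0,"ax":0,"ay":0,"az":0},
  {"tx":-0.067,"ty":0,"tz":0,"ax":0,"ay":0,"az":-0.04},
  {"tx":-0.067,"ty":0,"tz":0,"ax":0,"ay":0,"az":-0.09},
])

```text
time_s: 19.32
ee_pos: [0.4812, -0.0658, 0.281]
eef_rot: [-3.141, 0.042, 2.017]
force: [-0.2, -0.5, -0.8]
grip_width: 0.0299
grip_force: 3.0
```

>>> apply_moves([
  {"tx":-0.068,"ty":-0.001,"tz":0,"ax":-0.01,"ay":0,"az":-0.14},
  {"tx":-0.068,"ty":-0.003,"tz":0,"ax":-0.01,"ay":0,"az":-0.19},
  {"tx":-0.069,"ty":-0.004,"tz":0,"ax":-0.01,"ay":0.005,"az":-0.24},
])

```text
time_s: 19.7
ee_pos: [0.4837, -0.0714, 0.2812]
eef_rot: [-3.141, 0.041, 2.068]
force: [0.4, 1.2, 0.2]
grip_width: 0.0299
grip_force: 3.0
```

```bash
python3 plan.py 6 2
```

```text
arc [486.4 -77.1] [503. -96.] [ 527.6 -101. ]
off path (tool,mm) [0.01 0.01 0.25] b [486.9 -77.5  98.8]
t 19.7 Ftool [ 0.8  0.9 -0.2] M [-0.03 -0.09  0.  ]
[-0.077, -0.007, -0.008, -0.017, 0.019, -0.303]
[-0.07, -0.005, -0.0, -0.014, 0.007, -0.349]
[-0.071, -0.005, 0.0, -0.016, 0.008, -0.4]
[-0.071, -0.006, 0.0, -0.017, 0.01, -0.452]
[-0.072, -0.007, 0.0, -0.019, 0.012, -0.5]
[-0.073, -0.007, 0.0, -0.018, 0.013, -0.511]
```

>>> apply_moves([
  {"tx":-0.077,"ty":-0.007,"tz":-0.008,"ax":-0.02,"ay":0.02,"az":-0.3},
  {"tx":-0.07,"ty":-0.005,"tz":0,"ax":-0.015,"ay":0.01,"az":-0.35},
  {"tx":-0.071,"ty":-0.005,"tz":0,"ax":-0.015,"ay":0.01,"az":-0.4},
])

```text
time_s: 20.08
ee_pos: [0.4865, -0.0773, 0.2818]
eef_rot: [3.141, 0.038, 2.161]
force: [-0.3, 0.5, -0.1]
grip_width: 0.0298
grip_force: 3.0
```

```bash
python3 plan.py 4 2
```

```text
arc [486.4 -77.1] [503. -96.] [ 527.6 -101. ]
off path (tool,mm) [-0.01  0.08 -0.  ] b [490.  -82.4  99.3]
t 20.075 Ftool [0.5 0.  0.1] M [ 0.04 -0.06  0.03]
[-0.067, -0.006, 0.0, -0.011, 0.003, -0.422]
[-0.072, -0.007, 0.0, -0.018, 0.012, -0.498]
[-0.073, -0.007, 0.0, -0.018, 0.013, -0.511]
[-0.073, -0.007, 0.0, -0.018, 0.014, -0.511]
```

>>> apply_moves([
  {"tx":-0.067,"ty":-0.006,"tz":0,"ax":-0.01,"ay":0.005,"az":-0.42},
  {"tx":-0.072,"ty":-0.007,"tz":0,"ax":-0.02,"ay":0.01,"az":-0.5},
  {"tx":-0.073,"ty":-0.007,"tz":0,"ax":-0.02,"ay":0.015,"az":-0.51},
])

```text
time_s: 20.45
ee_pos: [0.4898, -0.0828, 0.282]
eef_rot: [3.141, 0.035, 2.286]
force: [0.2, 0.1, -0.4]
grip_width: 0.0297
grip_force: 3.0
```

```bash
python3 plan.py 4 2
```

```text
arc [486.4 -77.1] [503. -96.] [ 527.6 -101. ]
off path (tool,mm) [0.05 0.   0.03] b [493.5 -87.1  99.5]
t 20.45 Ftool [-0.   0.2  0.4] M [ 0.01 -0.14 -0.03]
[-0.074, -0.006, -0.001, -0.016, 0.011, -0.509]
[-0.074, -0.006, 0.0, -0.019, 0.016, -0.562]
[-0.075, -0.006, 0.0, -0.019, 0.018, -0.604]
[-0.076, -0.006, 0.0, -0.018, 0.019, -0.605]
```

>>> apply_moves([
  {"tx":-0.074,"ty":-0.006,"tz":0,"ax":-0.015,"ay":0.01,"az":-0.51},
  {"tx":-0.074,"ty":-0.006,"tz":0,"ax":-0.02,"ay":0.015,"az":-0.56},
  {"tx":-0.075,"ty":-0.006,"tz":0,"ax":-0.02,"ay":0.02,"az":-0.6},
])

```text
time_s: 20.82
ee_pos: [0.494, -0.088, 0.2822]
eef_rot: [3.142, 0.031, 2.432]
force: [0.5, -0.4, -0.2]
grip_width: 0.03
grip_force: 3.0
```

```bash
python3 plan.py 4 2
```

```text
arc [486.4 -77.1] [503. -96.] [ 527.6 -101. ]
off path (tool,mm) [-0.01  0.03  0.02] b [497.8 -91.3  99.7]
t 20.825 Ftool [-0.6 -0.   0.2] M [ 0.03 -0.15 -0.05]
[-0.076, -0.007, -0.001, -0.018, 0.02, -0.606]
[-0.076, -0.006, 0.0, -0.017, 0.02, -0.606]
[-0.077, -0.006, 0.0, -0.016, 0.021, -0.606]
[-0.077, -0.005, 0.0, -0.015, 0.022, -0.606]
```

>>> apply_moves([
  {"tx":-0.076,"ty":-0.01,"tz":0,"ax":-0.02,"ay":0.02,"az":-0.61},
  {"tx":-0.076,"ty":-0.009,"tz":0,"ax":-0.02,"ay":0.02,"az":-0.61},
  {"tx":-0.077,"ty":-0.009,"tz":0,"ax":-0.015,"ay":0.02,"az":-0.61},
])

```text
time_s: 21.2
ee_pos: [0.4989, -0.0929, 0.2824]
eef_rot: [3.141, 0.026, 2.592]
force: [-0.3, 0.3, -0.6]
grip_width: 0.0303
grip_force: 3.0
```

```bash
python3 plan.py 4 2
```

```text
arc [486.4 -77.1] [503. -96.] [ 527.6 -101. ]
off path (tool,mm) [ 0.01 -0.21  0.01] b [502.4 -95.   99.9]
t 21.2 Ftool [0.4 0.1 0.5] M [ 0.03 -0.11  0.01]
[-0.078, 0.004, -0.0, -0.012, 0.023, -0.594]
[-0.078, -0.003, 0.0, -0.014, 0.023, -0.606]
[-0.078, -0.003, 0.0, -0.013, 0.023, -0.606]
[-0.078, -0.003, 0.0, -0.012, 0.024, -0.605]
```

>>> apply_moves([
  {"tx":-0.078,"ty":-0.004,"tz":0,"ax":-0.012,"ay":0.023,"az":-0.6},
  {"tx":-0.078,"ty":-0.004,"tz":0,"ax":-0.014,"ay":0.023,"az":-0.61},
  {"tx":-0.078,"ty":-0.003,"tz":0,"ax":-0.013,"ay":0.023,"az":-0.61},
])

```text
time_s: 21.58
ee_pos: [0.5049, -0.0965, 0.2826]
eef_rot: [3.142, 0.02, 2.751]
force: [-0.2, 0.5, -1.4]
grip_width: 0.03
grip_force: 3.0
```

```bash
python3 plan.py 4 2
```

```text
arc [486.4 -77.1] [503. -96.] [ 527.6 -101. ]
off path (tool,mm) [ 0.05 -0.22  0.02] b [507.6 -97.6 100. ]
t 21.575 Ftool [0.4 0.4 1.4] M [ 0.02 -0.11  0.02]
[-0.08, 0.004, -0.0, -0.011, 0.024, -0.59]
[-0.079, -0.003, 0.0, -0.01, 0.025, -0.604]
[-0.078, -0.002, 0.0, -0.008, 0.023, -0.553]
[-0.077, -0.001, 0.0, -0.007, 0.022, -0.512]
```

>>> apply_moves([
  {"tx":-0.08,"ty":-0.002,"tz":0.007,"ax":-0.011,"ay":0.024,"az":-0.6},
  {"tx":-0.079,"ty":-0.003,"tz":0.005,"ax":-0.01,"ay":0.025,"az":-0.6},
  {"tx":-0.078,"ty":-0.001,"tz":0,"ax":-0.008,"ay":0.023,"az":-0.55},
])

```text
time_s: 21.95
ee_pos: [0.5116, -0.0991, 0.2823]
eef_rot: [-3.142, 0.014, 2.903]
force: [0.4, 0.7, -0.0]
grip_width: 0.0299
grip_force: 3.0
```

```bash
python3 plan.py 4 2
```

```text
arc [486.4 -77.1] [503. -96.] [ 527.6 -101. ]
off path (tool,mm) [ 0.   -0.2   0.37] b [513.3 -99.5  99.7]
t 21.95 Ftool [-0.2  0.8  0. ] M [ 0.05 -0.11  0.04]
[-0.077, 0.006, -0.012, -0.007, 0.02, -0.511]
[-0.077, -0.0, 0.0, -0.006, 0.022, -0.512]
[-0.077, 0.0, 0.0, -0.005, 0.021, -0.495]
[-0.076, -0.0, 0.0, -0.003, 0.019, -0.444]
```

>>> apply_moves([
  {"tx":-0.077,"ty":0.002,"tz":0,"ax":-0.007,"ay":0.02,"az":-0.51},
  {"tx":-0.077,"ty":0.002,"tz":0,"ax":-0.006,"ay":0.022,"az":-0.51},
  {"tx":-0.077,"ty":0.002,"tz":0,"ax":-0.005,"ay":0.021,"az":-0.5},
])

```text
time_s: 22.32
ee_pos: [0.5184, -0.1002, 0.2824]
eef_rot: [3.142, 0.008, 3.036]
force: [-0.6, -0.5, -0.6]
grip_width: 0.0301
grip_force: 3.0
```

```bash
python3 plan.py 6 2 -0.3
```

```text
arc [486.4 -77.1] [503. -96.] [ 527.6 -101. ]
off path (tool,mm) [0.02 0.03 0.08] b [ 519.2 -100.3   99.8]
t 22.325 Ftool [ 0.5 -0.5  0.6] M [ 0.08 -0.14  0.06]
[-0.077, -0.001, -0.003, -0.003, 0.02, -0.443]
[-0.075, 0.0, 0.0, -0.002, 0.017, -0.393]
[-0.074, 0.0, 0.0, -0.002, 0.015, -0.342]
[-0.073, 0.001, 0.0, -0.001, 0.013, -0.29]
[-0.072, 0.001, 0.0, -0.001, 0.011, -0.239]
[-0.071, 0.0, 0.0, -0.0, 0.008, -0.188]
```

>>> apply_moves([
  {"tx":-0.077,"ty":0,"tz":0,"ax":0,"ay":0.02,"az":-0.44},
  {"tx":-0.075,"ty":0,"tz":0,"ax":0,"ay":0.017,"az":-0.39},
  {"tx":-0.074,"ty":0,"tz":0,"ax":0,"ay":0.015,"az":-0.34},
  {"tx":-0.073,"ty":0.001,"tz":0,"ax":0,"ay":0.013,"az":-0.29},
])

```text
time_s: 22.82
ee_pos: [0.5274, -0.1006, 0.2825]
eef_rot: [-3.141, 0.003, -3.121]
force: [-0.0, 0.0, -0.2]
grip_width: 0.0301
grip_force: 3.0
```

```bash
python3 plan.py 10 2.5 -0.3
```

```text
arc [486.4 -77.1] [503. -96.] [ 527.6 -101. ]
off path (tool,mm) [-0.   -0.05  0.03] b [ 527.1 -100.8   99.9]
t 22.825 Ftool [0.  0.  0.2] M [ 0.04 -0.16  0.  ]
[-0.089, -0.002, -0.001, -0.009, 0.012, -0.31]
[-0.088, 0.0, 0.0, -0.0, 0.009, -0.211]
[-0.086, -0.0, 0.0, -0.0, 0.006, -0.131]
[-0.085, -0.0, 0.0, -0.0, 0.002, -0.051]
[-0.083, -0.0, 0.0, -0.0, 0.0, -0.001]
[-0.083, -0.0, -0.0, 0.0, 0.0, 0.0]
[-0.083, 0.0, 0.0, -0.0, -0.0, 0.0]
[-0.083, -0.0, -0.0, 0.0, 0.0, 0.0]
[-0.083, 0.0, -0.0, -0.0, 0.0, 0.0]
[-0.083, -0.0, -0.0, 0.0, -0.0, -0.0]
```

>>> apply_moves([
  {"tx":-0.089,"ty":0,"tz":0,"ax":0,"ay":0.012,"az":-0.31},
  {"tx":-0.088,"ty":0,"tz":0,"ax":0,"ay":0.009,"az":-0.21},
  {"tx":-0.086,"ty":0,"tz":0,"ax":0,"ay":0.006,"az":-0.13},
  {"tx":-0.085,"ty":0,"tz":0,"ax":0,"ay":0,"az":-0.05},
  {"tx":-0.083,"ty":0,"tz":0,"ax":0,"ay":0,"az":0},
  {"tx":-0.083,"ty":0,"tz":0,"ax":0,"ay":0,"az":0},
])

```text
time_s: 23.58
ee_pos: [0.5428, -0.0997, 0.2825]
eef_rot: [-3.141, 0.0, -3.062]
force: [-0.1, -0.2, -1.2]
grip_width: 0.03
grip_force: 3.0
```

```bash
python3 plan.py 3 2.5 -0.3
python3 - <<'E'
from h import *
b=dict(np.load("w3.npz"));a=dict(np.load("w2.npz"))
# collar/rod width step along the straight, sampled across the measured axis
for z,n in((a,"a"),(b,"b")):
    h=cv2.cvtColor(z["pixels"],cv2.COLOR_RGB2HSV).astype(int); m=(h[...,1]>90)&(h[...,0]<14)&(h[...,2]>30)
    R_=Ro.from_euler("xyz",z["eef_rot"]).as_matrix();T=z["T_tool_cam"]; out=[]
    for x in np.arange(.580,.604,.002):
        w=0
        for s in np.arange(-.018,.018,.0005):
            X=np.array([x,-.0986+.0823*(x-.5564)+s,.1005]);d=T[:3,:3].T@(R_.T@(X-z["ee_pos"])-T[:3,3]);q=z["camera_matrix"]@(d/d[2])
            u,v=int(round(q[0])),int(round(q[1]))
            if 0<=v<384 and 0<=u<512: w+=m[v,u]
        out.append((round(x*1e3),w*.5))
    print(n,out)
E
```

```text
arc [486.4 -77.1] [503. -96.] [ 527.6 -101. ]
off path (tool,mm) [-0.03 -0.1   0.01] b [542.1 -99.9  99.9]
t 23.575 Ftool [ 0.1 -0.2  1.2] M [ 0.07 -0.12  0.02]
[-0.084, -0.001, -0.0, -0.009, 0.002, -0.024]
[-0.083, -0.0, -0.0, 0.0, 0.0, 0.0]
[-0.083, 0.0, -0.0, -0.0, 0.0, 0.0]
a [(580, np.float64(9.5)), (582, np.float64(9.5)), (584, np.float64(10.5)), (586, np.float64(15.5)), (588, np.float64(16.0)), (590, np.float64(20.5)), (592, np.float64(21.5)), (594, np.float64(22.0)), (596, np.float64(22.5)), (598, np.float64(22.0)), (600, np.float64(17.5)), (602, np.float64(12.0)), (604, np.float64(6.0))]
b [(580, np.float64(11.5)), (582, np.float64(11.5)), (584, np.float64(11.5)), (586, np.float64(17.5)), (588, np.float64(19.5)), (590, np.float64(24.5)), (592, np.float64(26.0)), (594, np.float64(26.0)), (596, np.float64(26.0)), (598, np.float64(26.5)), (600, np.float64(26.5)), (602, np.float64(25.5)), (604, np.float64(24.5))]
```

>>> apply_moves([
  {"tx":-0.083,"ty":0,"tz":0.005,"ax":0,"ay":0,"az":-0.02},
  {"tx":-0.083,"ty":0,"tz":0,"ax":0,"ay":0,"az":0},
  {"tx":-0.083,"ty":0,"tz":0,"ax":0,"ay":0,"az":0},
  {"tx":-0.083,"ty":0,"tz":0,"ax":0,"ay":0,"az":0},
  {"tx":-0.083,"ty":0,"tz":0,"ax":0,"ay":0,"az":0},
])

```text
time_s: 24.2
ee_pos: [0.5552, -0.0987, 0.2823]
eef_rot: [-3.141, 0.0, -3.06]
force: [-0.4, -0.3, -0.5]
grip_width: 0.0299
grip_force: 3.0
```

>>> apply_moves([
  {"tx":-0.083,"ty":0,"tz":0,"ax":0,"ay":0,"az":0},
  {"tx":-0.083,"ty":0,"tz":0,"ax":0,"ay":0,"az":0},
  {"tx":-0.083,"ty":0,"tz":0,"ax":0,"ay":0,"az":0},
  {"tx":-0.083,"ty":0,"tz":0,"ax":0,"ay":0,"az":0},
])

```text
time_s: 24.7
ee_pos: [0.5651, -0.0978, 0.2824]
eef_rot: [-3.141, 0.0, -3.06]
force: [0.2, 0.0, -0.8]
grip_width: 0.0298
grip_force: 3.0
```

```bash
python3 plan.py 3 2.5 -0.3
```

```text
arc [486.4 -77.1] [503. -96.] [ 527.6 -101. ]
off path (tool,mm) [ 0.04 -0.11  0.15] b [564.5 -98.   99.8]
t 24.7 Ftool [-0.2  0.   0.8] M [ 0.05 -0.14 -0.01]
[-0.086, -0.001, -0.005, -0.009, 0.003, -0.003]
[-0.083, -0.0, -0.0, -0.0, -0.0, 0.0]
[-0.083, 0.0, -0.0, 0.0, 0.0, 0.0]
```

>>> apply_moves([
  {"tx":-0.08,"ty":0,"tz":0,"ax":0,"ay":0,"az":0},
  {"tx":-0.08,"ty":0,"tz":0,"ax":0,"ay":0,"az":0},
  {"tx":-0.08,"ty":0,"tz":0,"ax":0,"ay":0,"az":0},
  {"tx":-0.05,"ty":0,"tz":0,"ax":0,"ay":0,"az":0},
  {"tx":-0.03,"ty":0,"tz":0,"ax":0,"ay":0,"az":0},
])

```text
time_s: 25.32
ee_pos: [0.5746, -0.0971, 0.2823]
eef_rot: [-3.141, 0.0, -3.06]
force: [-0.0, 0.6, -1.5]
grip_width: 0.0302
grip_force: 3.0
```

>>> apply_moves([
  {"tx":-0.03,"ty":0,"tz":0,"ax":0,"ay":0,"az":0},
  {"tx":-0.03,"ty":0,"tz":0,"ax":0,"ay":0,"az":0},
])

```text
time_s: 25.58
ee_pos: [0.5763, -0.0969, 0.2824]
eef_rot: [-3.141, 0.0, -3.06]
force: [0.8, -0.2, -0.4]
grip_width: 0.03
grip_force: 3.0
```

>>> apply_moves([
  {"tx":-0.03,"ty":0,"tz":0,"ax":0,"ay":0,"az":0},
  {"tx":-0.03,"ty":0,"tz":0,"ax":0,"ay":0,"az":0},
])

```text
time_s: 25.82
ee_pos: [0.5782, -0.0968, 0.2824]
eef_rot: [-3.141, 0.0, -3.06]
force: [0.3, -0.7, -1.1]
grip_width: 0.03
grip_force: 3.0
```

Expected contact is near here, so I'll go on in 1 mm steps, reading the force.

>>> apply_moves([
  {"tx":-0.03,"ty":0,"tz":0,"ax":0,"ay":0,"az":0},
  {"tx":0,"ty":0,"tz":0,"ax":0,"ay":0,"az":0},
])

```text
time_s: 26.08
ee_pos: [0.579, -0.0967, 0.2823]
eef_rot: [-3.141, 0.0, -3.06]
force: [-0.0, -0.0, -0.6]
grip_width: 0.0297
grip_force: 3.0
```

>>> apply_moves([
  {"tx":-0.03,"ty":0,"tz":0,"ax":0,"ay":0,"az":0},
  {"tx":0,"ty":0,"tz":0,"ax":0,"ay":0,"az":0},
])

```text
time_s: 26.32
ee_pos: [0.5799, -0.0966, 0.2824]
eef_rot: [-3.141, 0.0, -3.06]
force: [-1.2, 0.1, -0.5]
grip_width: 0.03
grip_force: 3.0
```

>>> apply_moves([
  {"tx":-0.03,"ty":0,"tz":0,"ax":0,"ay":0,"az":0},
  {"tx":0,"ty":0,"tz":0,"ax":0,"ay":0,"az":0},
])

```text
time_s: 26.58
ee_pos: [0.5807, -0.0965, 0.2823]
eef_rot: [-3.141, -0.001, -3.06]
force: [-5.1, 0.8, 0.8]
grip_width: 0.0299
grip_force: 3.0
```

>>> apply_moves([
  {"tx":0.015,"ty":0,"tz":0,"ax":0,"ay":0,"az":0},
  {"tx":0,"ty":0,"tz":0,"ax":0,"ay":0,"az":0},
])

```text
time_s: 26.82
ee_pos: [0.5804, -0.0966, 0.2823]
eef_rot: [-3.141, 0.0, -3.06]
force: [-1.5, 0.5, -1.1]
grip_width: 0.0303
grip_force: 3.0
```

>>> apply_moves([
  {"tx":0,"ty":0,"tz":0,"ax":0,"ay":0,"az":0},
  {"tx":0,"ty":0,"tz":0,"ax":0,"ay":0,"az":0},
  {"tx":0,"ty":0,"tz":0,"ax":0,"ay":0,"az":0},
  {"tx":0,"ty":0,"tz":0,"ax":0,"ay":0,"az":0},
  {"tx":0,"ty":0,"tz":0,"ax":0,"ay":0,"az":0},
  {"tx":0,"ty":0,"tz":0,"ax":0,"ay":0,"az":0},
], jaw=0.3)

```text
time_s: 27.58
ee_pos: [0.5804, -0.0966, 0.2824]
eef_rot: [-3.141, 0.0, -3.06]
force: [0.5, -0.7, -0.1]
grip_width: 0.0661
grip_force: 0.0
```

Now lift straight up, then back off a little, and look from above.

>>> apply_moves([
  {"tx":0,"ty":0,"tz":-0.4,"ax":0,"ay":0,"az":0},
  {"tx":0,"ty":0,"tz":-0.6,"ax":0,"ay":0,"az":0},
  {"tx":0,"ty":0,"tz":-0.8,"ax":0,"ay":0,"az":0},
  {"tx":0,"ty":0,"tz":-0.8,"ax":0,"ay":0,"az":0},
  {"tx":-0.8,"ty":0,"tz":-0.4,"ax":0,"ay":0,"az":0},
  {"tx":-0.8,"ty":0,"tz":0,"ax":0,"ay":0,"az":0},
  {"tx":-0.8,"ty":0,"tz":0,"ax":0,"ay":0,"az":0},
  {"tx":0,"ty":0,"tz":0,"ax":0,"ay":0,"az":0},
  {"tx":0,"ty":0,"tz":0,"ax":0,"ay":0,"az":0},
])

```text
time_s: 28.7
ee_pos: [0.6517, -0.0907, 0.3731]
eef_rot: [-3.141, 0.001, -3.06]
force: [-0.1, -0.5, -0.1]
grip_width: 0.0657
grip_force: 0.0
```

Run:
```python
from h import *
o,c=shot("wrist"); print(o["ee_pos"],o["time_s"],o["force"])
np.savez("w7.npz",**o,**c)
cv2.imwrite("pics/w7.png",cv2.resize(c["pixels"][0:230,110:410,::-1],None,fx=2.5,fy=2.5))
```

```text
[ 0.65166205 -0.09065008  0.37310745] 28.7 [-0.13808976 -0.53959059 -0.06103385]
```

View pics/w7.png

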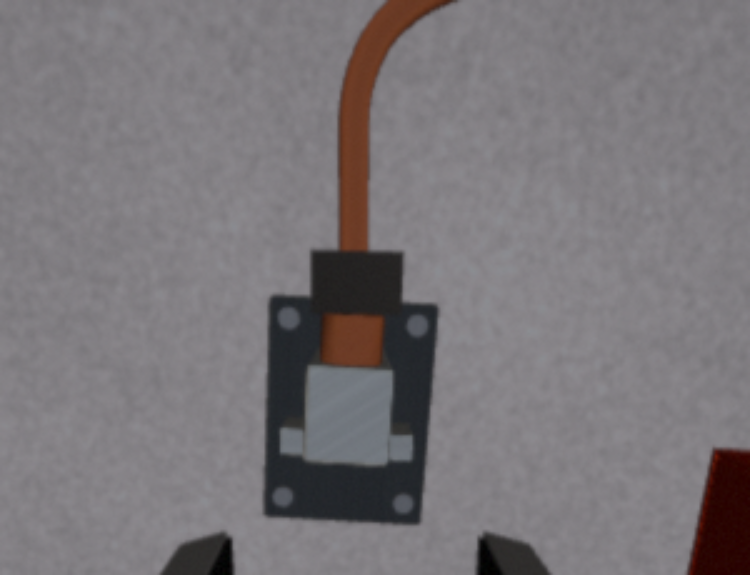

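The crop shows the block (311–403, 250–313) threaded on the rod and up against the collar (322–383, 313–366). No gap is visible, and the gripper is clear.

```bash
python3 -c "
from station import hand_in
print(hand_in())"
```

```text
the job is handed in; nothing more can be done
None
```

The block is threaded round the bend, seated against the collar with no visible gap, and released. I handed the job in at about 29 s; the highest force I read was 5.1 N, at the collar itself. The judge's result was not shown.

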